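# Stamp the assay disc with the mallet

## Task

Lift the hanging mallet up and off the blue sloping holster and stand it on its striking face on the green pad, then let go. Take it again by its wooden handle and strike the red sprung pin of the stamping die with the copper face, a brisk blow that drives the pin fully home; do not push the pin or die with the hand. Let the pin spring back and stand the mallet on its face on the green pad again, leaving the crucibles and jar where they are.

Things in the scene. Friction and masses are not known exactly. Their poses are not given: they have to be found in the camera images.
- mallet: Mallet, about 0.45 kg, nearly all in the head. Origin at the head's centre. Steel head 42 x 42 mm (x, y), 84 mm long along z; its ends z = +-42 mm are copper striking faces 44 x 44 mm. Square wooden handle 22 x 22 mm runs along -x from x = -21 to -151 mm. It stands by itself on a face, handle level, origin 42 mm over the support. At the start it hangs in the holster.
- mallet_grip (a point): Point on the axis of the mallet's handle, 60 mm from the head's centre (mallet frame x = -60 mm, y = z = 0): a good place to hold the handle for the blow.
- holster: Fixed blue holster; base plate x -125 to 25, y +-50 mm. Origin on the bench below the hung head, whose centre is at (0, 0, 140 mm). The hung handle slopes 35 deg down towards -x, mallet z leaning 35 deg to -x, head hooked over the channel's upper end. Channel cheeks 44 mm wide overall, 16 mm above the handle's axis, start 36 mm from the head's centre. Mallet lifts out straight up.
- pad: Fixed green plastic parking pad 150 x 150 mm, 6 mm thick. Origin at the centre of its underside, on the bench.
- die: Fixed stamping die: dark base 90 x 120 x 30 mm (x, y, z), two steel posts at y = +-45 mm, grey bridge 50 x 120 mm with its top at 90 mm; the red pin rises from the middle of the bridge. Origin at the centre of its underside.
- pin_top (a point): Centre of the top face of the die's red pin button (32 mm across, 12 mm thick); 130 mm over the bench when the pin is up. It goes straight down when struck.
- pin (a joint): How far the sprung pin is pressed down, m: 0 is up, 0.020 is fully home on its stop. It takes about 3 N to start and 11 N to bring home, and springs back by itself.
- crucible_a: Bystander: cream clay crucible, 72 mm across the rim, 85 mm high, origin at the centre of its underside.
- crucible_b: Bystander: a second crucible, the same.
- jar: Bystander: amber jar 56 mm across, 75 mm high, black cap, origin at the centre of its underside.
Mind the look-alikes: they are no part of the job. Leave any purple or turquoise look-alike of the mallet alone.

How it is judged:
By the outcome, as a careful person would: the job done as asked, in the order asked, and still so for the second after the job is handed in, with the robot touching nothing.
It also fails if it takes over 61 s, if anything falls off the work surface, if the arm or the gripper's body presses on something with over 40 N, if the wrist force passes 120 N, or if a joint passes its speed limit or range.

## Robot

A 6-joint arm with a two-finger parallel gripper is mounted at the origin on the work surface. World frame = base frame: x ahead of the robot, y to its left, z up, the work surface at z = 0. Lengths are in mm, angles in rad, forces in N, time in s.
With the tool pointing down it reaches from about 350 to 775 mm from the base axis. Payload 7.3 kg.
Tool frame: the origin (TCP) lies at the centre of the arm's flange, where the gripper is bolted on; the fingertips stand 178 mm ahead of it and the grasp point (between the pads) lies 159 mm ahead of it; z points along the fingers, y is the line along which they close (so a half turn about z gives the same grasp; the last joint's range is limited). The gripper opens to 92 mm and grips with 3 to 60 N. Pads are 19 mm wide; open, the fingers measure 130 mm over their backs; the gripper's body (75 mm by 190 mm) begins 47 mm behind the grasp point.
Start: joints at [-1.4, 0.342, 1.524, -0, 1.275, -0.146], TCP at [163.572, -498.871, 404.741] pointing down, gripper open.
Joint ranges: [-2.53, 2.53], [-0.77, 2.02], [0.04, 2.7], [-1, 4.14], [0.28, 2.66], [-3.11, 3.11]. Speed limits (rad/s): [2.57, 2.57, 3.14, 3.14, 3.14, 3.14].

## Interface

Orientations are given as [roll, pitch, yaw] about the fixed x, y, z axes, in that order (R = Rz(yaw) Ry(pitch) Rx(roll)).
In Python, from plant import * gives the robot as it stands. The module is installed in compiled form; this text tells all that it offers.
- The arm moves only by the shell command python3 -m inch 'ROWS'. ROWS is JSON, a list of rows, each a list of 5 numbers: the shift along the tool's x, y, z in m, then the turn about the tool's z in rad, then the opening, from 0 (shut) to 1 (fully open). In form: [[tx, ty, tz, spin, claw], ...]. A call has 1 to 8 rows; each row is the pose to reach, as a shift and turn from the pose commanded when the call began, along the tool's axes at that moment; what a row does not reach only later rows make up. A row lasts 1/12 s, in which the tool goes at most 41.7 mm and 7.16 degrees, less where a joint would pass 70% of its speed; a pose out of reach is approached as far as the arm can. A call with a gripper value outside its range is refused whole. The fingers move at their own pace and stop on an object; the grip force is fixed at half the most. Time passes only in rows, so rows that repeat a pose let the fingers close. It gives the time, the measured TCP pose, the force, the opening and the grip force at its end, in the units of the state.
- get_obs(): the state, without advancing time (a new reading comes with each control period).
- capture(name): name is "scene" or "top"; returns a dict with "color" (384x512x3 uint8, red, green, blue), "intrinsics" (3x3 intrinsics, pixels), "pose" (4x4, takes a point from camera to world coordinates). Camera axes: x right, y down, z forward; pixel columns grow to the right and rows downward; lengths in mm; the calibration is good to about 2 mm. A picture is of the moment at which its call begins. There is no depth.
- close_job(): hands the job in; it is judged then, once.
Trained networks look in a picture, given as the dict that the camera call returned (one of the last four; its "shot" number tells which), for a name from the list of things; names that differ only in an ending like _2 or _b are one class to them, and where a whole thing is asked for, a point or a joint stands for the part that bears it (a point fixed in the world has none). Each returns a list of dicts, best first, with "conf" (0 to 1); they miss things now and then, are a little off and sometimes report something else, mostly with a low value. They report only what shows in the picture. A call takes as long as a camera call. They do not tell look-alikes from the thing itself.
- look_for(picture, target): "rect" ([centre column, centre row, width, height] in pixels, round what is visible of it).
- trace(picture, target): "pixels" (384x512 bool, what is visible of it) and "rect" ([centre column, centre row, width, height] in pixels, round what is visible of it).
- tip_of(picture, target): "centre" ([column, row] in pixels: a listed point, or the origin of a listed thing).
The state is a dict: "time": time; "joint_positions": joint angles; "dq": joint speeds; "tau": joint torques, N m; "tool_pos": TCP position; "tcp_rot": TCP orientation; "contact_force": force on the tool from outside, world axes, zero at the start; "moment": the same for the moment, N m; "grip_width": finger opening in mm; "finger_force": force on a finger pad.
Only numpy, scipy, OpenCV 4.12 (cv2) and the standard library are available. Lean on these libraries where they do the work, as an engineer would, in place of code of your own. Each camera call takes 0.05 s, during which the arm holds its last target. There are 200 camera calls.

## Working session

There is one attempt and no reset: what is moved stays moved. The work goes in short steps, Python scripts to look and compute and a shell command to move; the robot and the scene stay as the last step left them, time stands still between calls to the robot, and variables do not carry over. Pictures are saved under pics/ and viewed, at most 10 in all, crops included, and the job is handed in when it is done.

```bash
mkdir -p pics; cat > h.py <<'E'
from plant import *
import numpy as np, cv2
def save(p,n): cv2.imwrite('pics/'+n,cv2.cvtColor(p,cv2.COLOR_RGB2BGR))
def ray(c,uv):
    d=np.linalg.inv(c['intrinsics'])@[uv[0],uv[1],1]; T=np.array(c['pose'])
    return T[:3,3], (T[:3,:3]@d)/np.linalg.norm(d)
def atz(c,uv,z):
    o,d=ray(c,uv); return o+d*(z-o[2])/d[2]
def tri(rs):
    A=np.zeros((3,3));b=np.zeros(3)
    for o,d in rs:
        P=np.eye(3)-np.outer(d,d);A+=P;b+=P@o
    x=np.linalg.solve(A,b); return x,[np.linalg.norm((np.eye(3)-np.outer(d,d))@(x-o)) for o,d in rs]
def proj(c,p):
    T=np.linalg.inv(np.array(c['pose'])); q=c['intrinsics']@(T[:3,:3]@p+T[:3,3]); return q[:2]/q[2]
E
python3 - <<'E'
from h import *
np.set_printoptions(precision=3,suppress=True)
s=capture('scene');t=capture('top')
save(np.hstack([s['color'],t['color']])[:, :],'a_full.png')
im=np.vstack([s['color'],t['color']]);save(cv2.resize(im,(400*2,1200))[:600],'s.png');save(cv2.resize(t['color'],(800,600)),'t.png')
print(s['pose'],t['pose'],s['intrinsics'])
for n in ['mallet','mallet_grip','holster','pad','die','pin_top','crucible_a','jar']:
    for c,k in((s,'s'),(t,'t')):
        print(n,k,[(np.round(d['centre']),round(d['conf'],2)) for d in tip_of(c,n)][:4])
print(get_obs())
E
```

```text
[[   0.724    0.57    -0.389  909.01 ]
 [   0.69    -0.599    0.406 -332.272]
 [  -0.002   -0.562   -0.827  898.832]
 [   0.       0.       0.       1.   ]] [[   0.002   -0.985    0.171  313.142]
 [  -1.      -0.002   -0.002   88.529]
 [   0.002   -0.171   -0.985 1361.913]
 [   0.       0.       0.       1.   ]] [[352.674   0.    256.022]
 [  0.    352.674 189.456]
 [  0.      0.      1.   ]]
mallet s [(array([339., 130.]), 0.88), (array([312., 133.]), 0.7), (array([247., 118.]), 0.56)]
mallet t [(array([178., 201.]), 0.95), (array([185., 295.]), 0.94), (array([124., 206.]), 0.92)]
mallet_grip s [(array([299., 128.]), 0.93), (array([336., 123.]), 0.74), (array([253., 107.]), 0.63)]
mallet_grip t [(array([109., 222.]), 0.73), (array([162., 305.]), 0.67), (array([176., 217.]), 0.57)]
holster s [(array([306., 163.]), 0.77)]
holster t [(array([183., 205.]), 0.94), (array([296., 191.]), 0.47)]
pad s [(array([250., 238.]), 0.8)]
pad t [(array([291., 194.]), 0.82)]
die s [(array([176., 299.]), 0.78)]
die t [(array([384., 197.]), 0.8), (array([395., 188.]), 0.42)]
pin_top s [(array([163., 280.]), 0.56)]
pin_top t [(array([394., 188.]), 0.66)]
crucible_a s [(array([331., 232.]), 0.72), (array([352., 200.]), 0.65)]
crucible_a t [(array([191., 146.]), 0.85), (array([236., 143.]), 0.78)]
jar s [(array([261., 312.]), 0.71)]
jar t [(array([336., 132.]), 0.89)]
{'time': 0.9, 'joint_positions': array([-1.4  ,  0.342,  1.524, -0.   ,  1.275, -0.146]), 'dq': array([-0.002,  0.   ,  0.001, -0.001, -0.   ,  0.001]), 'tau': array([ -0.   , -43.111, -24.448,   0.072,   0.048,  -0.   ]), 'tool_pos': array([ 163.564, -498.878,  404.73 ]), 'tcp_rot': array([3.142, 0.   , 0.317]), 'contact_force': array([-0.506, -0.634,  0.379]), 'moment': array([-0.012, -0.018,  0.03 ]), 'finger_force': 0.0, 'grip_width': 92.01080738582081}
```

View pictures.

```bash
python3 - <<'E'
import cv2
a=cv2.imread('pics/a_full.png');cv2.imwrite('pics/scene1.png',cv2.resize(a[:,:512],(800,600),interpolation=cv2.INTER_CUBIC))
E
```

```text
(no output)
```

View pics/t.png

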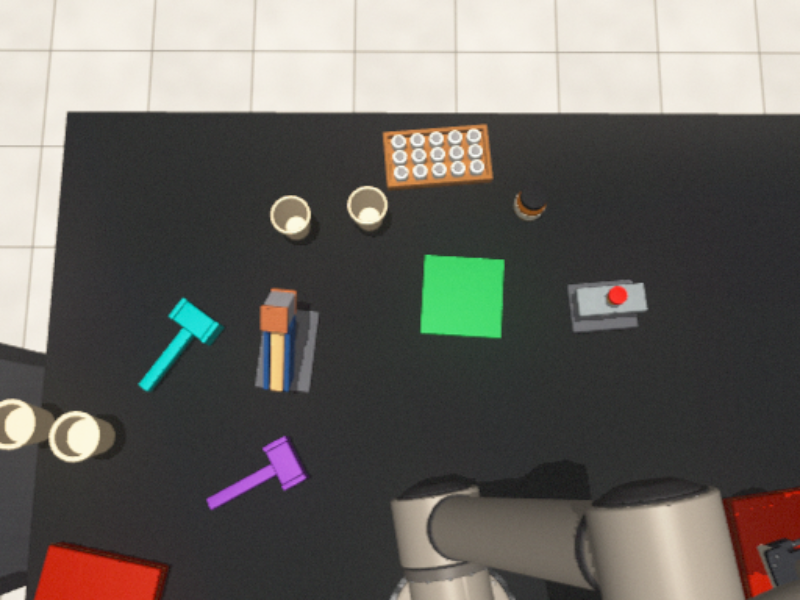

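View pics/scene1.png

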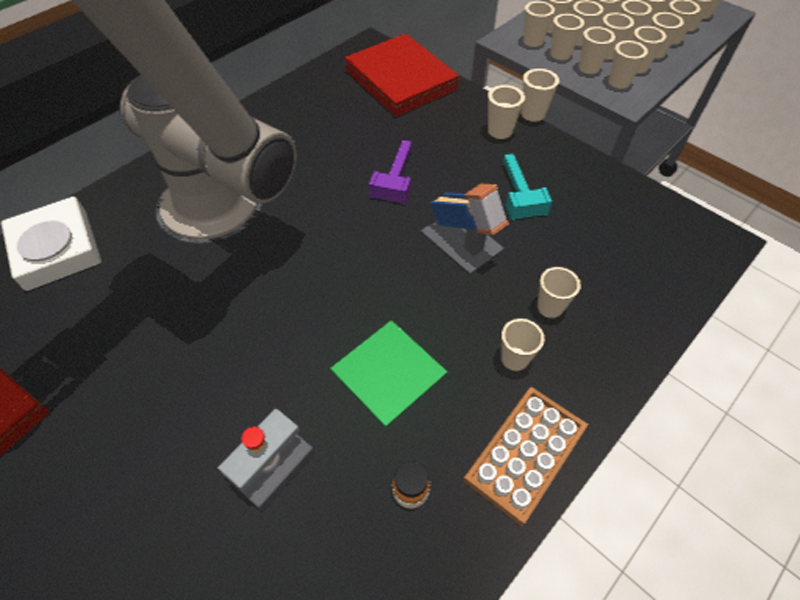

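Three mallets in the top view (800x600 pixels). The purple one is at (270,470), lying down. The turquoise one is at (190,340), also lying down. The copper and steel one with a wooden handle is at (278,330), hanging on the blue holster, and it fits the description. The scene view shows it at (480,210). The pad is at (462,297) and the red pin at (617,295). I'll measure these and confirm the target in a crop.

```bash
cat > meas.py <<'E'
from h import *
from scipy.optimize import least_squares
np.set_printoptions(precision=1,suppress=True)
def mask(c,f):
    hsv=cv2.cvtColor(c['color'],cv2.COLOR_RGB2HSV).astype(int); return f(hsv[...,0],hsv[...,1],hsv[...,2])
def biggest(m,near=None):
    n,l,st,ce=cv2.connectedComponentsWithStats(m.astype(np.uint8))
    ks=[k for k in range(1,n) if st[k,4]>15]
    k=max(ks,key=lambda k:st[k,4]) if near is None else min(ks,key=lambda k:np.hypot(*(ce[k]-near)))
    return l==k,ce[k],st[k]
E
python3 - <<'E'
from meas import *
s=capture('scene');t=capture('top')
tr={}
for c,k in((s,'s'),(t,'t')):
    g,ce,st=biggest(mask(c,lambda h,S,v:(h>45)&(h<75)&(S>120)&(v>80)))
    q=cv2.boxPoints(cv2.minAreaRect(np.argwhere(g)[:,::-1].astype(np.float32)))
    ap=cv2.approxPolyDP(max(cv2.findContours(g.astype(np.uint8),0,2)[0],key=cv2.contourArea),6,True)[:,0]
    P=np.array([atz(c,p,6) for p in ap]); print('pad',k,ap.tolist(),P[:,:2].tolist(),P.mean(0))
    ray_p=ray(c,ce); tr.setdefault('pad',[]).append(ray_p)
    m,ce,st=biggest(mask(c,lambda h,S,v:((h<6)|(h>174))&(S>200)&(v>120)),near=(163,280) if k=='s' else (394,188))
    print('pin',k,ce,st); tr.setdefault('pin',[]).append(ray(c,ce))
for k in tr: print(k,*tri(tr[k]))
S=tip_of(s,'mallet');T=tip_of(t,'mallet')
a=min(S,key=lambda d:abs(d['centre'][0]-312))['centre'];b=min(T,key=lambda d:np.hypot(*(np.array(d['centre'])-[178,201])))['centre']
print('mallet',a,b,*tri([ray(s,a),ray(t,b)]))
a=tip_of(s,'holster')[0]['centre'];b=tip_of(t,'holster')[0]['centre'];print('hol',atz(s,a,0),atz(t,b,0))
S=tip_of(s,'mallet_grip');T=tip_of(t,'mallet_grip')
for i in S:
  for j in T:
    x,r=tri([ray(s,i['centre']),ray(t,j['centre'])])
    if max(r)<15: print('grip',i['centre'],j['centre'],x,r)
for n in('crucible_a','jar'):
  for c in(s,t):
    for d in tip_of(c,n)[:2]: print(n,atz(c,d['centre'],0))
cs=cv2.resize(s['color'][95:195,240:373],(399,300),interpolation=cv2.INTER_CUBIC)
ct=cv2.resize(t['color'][170:270,130:263],(399,300),interpolation=cv2.INTER_CUBIC)
save(np.hstack([cs,ct]),'crop.png')
np.savez('pics/c.npz',si=s['color'],ti=t['color'],sp=s['pose'],tp=t['pose'],K=s['intrinsics'],Kt=t['intrinsics'])
E
```

```text
pad s [[251, 205], [211, 235], [246, 272], [285, 238]] [[516.4457045489642, 55.41412102969662], [503.86649944436135, -93.43556141089991], [651.4883136065384, -102.94256255224073], [660.8842162695162, 43.11074432507604]] [583.2 -24.5   6. ]
pin s [256.4  43. ] [ 222   22   71   44 1651]
pad t [[272, 163], [269, 213], [319, 216], [322, 166]] [[658.6181671024306, 44.91427786453542], [509.7921035738993, 54.03308185873013], [501.3858186484048, -90.46573889018923], [649.9276885577879, -102.26506267082043]] [579.9 -23.4   6. ]
pin t [394.8 188.8] [390 184  11  11  92]
pad [581.9 -24.   -5.1] [np.float64(0.5597740405883558), np.float64(0.5597740405884459)]
pin [530.8 -70.7 610.4] [np.float64(93.37980495226662), np.float64(93.3798049522665)]
mallet [311.8, 135.5] [177.5, 200.1] [528.5 301.6 122.4] [np.float64(2.2122773431777363), np.float64(2.2122773431776106)]
hol [535.  306.1   0. ] [537.4 301.2   0. ]
grip [299.1, 131.2] [175.4, 219.6] [478.4 308.5  99.4] [np.float64(0.9573451431177518), np.float64(0.9573451431176399)]
grip [331.7, 119.8] [108.7, 221.0] [480.8 511.1   6.9] [np.float64(6.187105288541565), np.float64(6.187105288541526)]
grip [253.6, 107.6] [161.6, 303.9] [250.8 348.3  25.8] [np.float64(3.5827643022974236), np.float64(3.5827643022974938)]
crucible_a [735.3 159.6   0. ]
crucible_a [719.6 278.2   0. ]
crucible_a [719.6 288.6   0. ]
crucible_a [733.6 156.5   0. ]
jar [ 752.7 -152.4    0. ]
jar [738.6 149.1   0. ]
jar [ 769.6 -150.     0. ]
jar [577.1 -14.2   0. ]
```

View pics/crop.png

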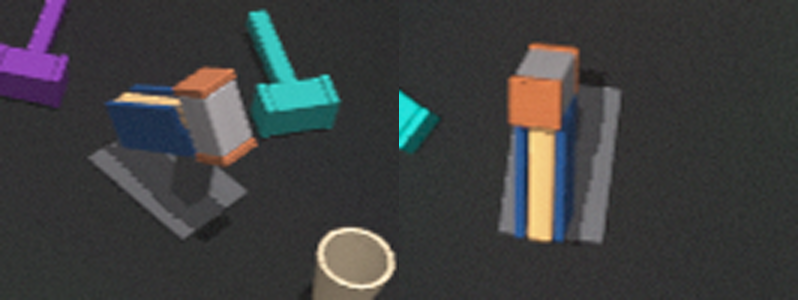

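```bash
python3 - <<'E'
from meas import *
z=np.load('pics/c.npz');s=dict(color=z['si'],pose=z['sp'],intrinsics=z['K']);t=dict(color=z['ti'],pose=z['tp'],intrinsics=z['Kt'])
m=[(t,(-22,22,42),(110,127)),(t,(-22,-22,42),(163,128)),(t,(22,22,42),(110,79)),(t,(22,-22,42),(165,77)),(t,(22,22,-42),(131,44)),(t,(22,-22,-42),(180,48)),
(s,(-22,-22,42),(174,87)),(s,(22,-22,42),(218,90)),(s,(22,22,42),(236,68)),(s,(-22,22,42),(190,68)),(s,(22,22,-42),(257,147)),(s,(22,-22,-42),(228,163)),(s,(-22,-22,-42),(192,155))]
def R(y,p):
    c,S=np.cos,np.sin
    return np.array([[c(y),-S(y),0],[S(y),c(y),0],[0,0,1]])@np.array([[c(p),0,S(p)],[0,1,0],[-S(p),0,c(p)]])
def f(q):
    r=[]
    for c,p,u in m:
        o=np.array((130,170) if c is t else (240,95)); r+=list(proj(c,q[:3]+R(q[3],q[4])@p)-(o+np.array(u)/3))
    return r
o=least_squares(f,[528,301,135,0,-.6],loss='soft_l1');np.set_printoptions(precision=3,suppress=True)
print(o.x,np.degrees(o.x[3:]));print(np.reshape(f(o.x),(-1,2)).T)
P=[]
for c,n in((s,(163,280)),(t,(394,188))):
    mm=mask(c,lambda h,S,v:((h<6)|(h>174))&(S>170)&(v>60)); mm[:, :]&=True
    yy,xx=np.mgrid[:384,:512]; mm&=np.hypot(xx-n[0],yy-n[1])<20
    ce=np.array([xx[mm].mean(),yy[mm].mean()]);print(ce,mm.sum(),np.ptp(xx[mm]),np.ptp(yy[mm]),atz(c,ce,126));P.append(ray(c,ce))
print(tri(P))
a=[(272,163),(269,213),(319,216),(322,166)];b=[(285,238),(251,205),(211,235),(246,272)]
for i,j in zip(a,b): print(tri([ray(t,i),ray(s,j)]))
E
```

```text
[529.624 295.274 137.099  -0.043  -0.524] [ -2.448 -30.016]
[[ 0.361 -0.143 -0.097 -1.05  -0.806 -0.833 -1.76  -5.609 -1.329  3.03
  -0.979 -1.039  0.332]
 [-0.91  -0.475 -1.092  0.35   0.119 -0.49  -0.019  0.424 -0.038 -1.204
  -1.181  1.374  1.854]]
[161.541 279.669] 157 13 14 [ 560.618 -278.194  126.   ]
[394.779 188.673] 104 11 11 [ 558.611 -277.87   126.   ]
(array([ 559.275, -278.311,  123.45 ]), [np.float64(0.3472764866439571), np.float64(0.34727648664399907)])
(array([659.705,  44.815,   1.856]), [np.float64(0.04595953949710296), np.float64(0.04595953949697551)])
(array([512.287,  55.909,  -0.003]), [np.float64(2.5926182576075085), np.float64(2.592618257607577)])
(array([501.811, -91.601,   0.791]), [np.float64(0.5376230826828164), np.float64(0.5376230826828107)])
(array([ 650.66 , -102.461,    3.518]), [np.float64(0.19206995051286174), np.float64(0.19206995051283224)])
```

```bash
python3 - <<'E'
from meas import *
z=np.load('pics/c.npz');s=dict(color=z['si'],pose=z['sp'],intrinsics=z['K']);t=dict(color=z['ti'],pose=z['tp'],intrinsics=z['Kt'])
m=[(t,(-22,22,42),(110,127)),(t,(-22,-22,42),(163,128)),(t,(22,22,42),(110,79)),(t,(22,-22,42),(165,77)),(t,(22,22,-42),(131,44)),(t,(22,-22,-42),(180,48)),
(t,(-151,11,11),(130,240)),(t,(-151,-11,11),(154,242)),
(s,(-22,-22,42),(174,87)),(s,(22,22,42),(236,68)),(s,(22,22,-42),(257,147)),(s,(22,-22,-42),(228,163)),(s,(-22,-22,-42),(192,155))]
def R(y,p):
    c,S=np.cos,np.sin
    return np.array([[c(y),-S(y),0],[S(y),c(y),0],[0,0,1]])@np.array([[c(p),0,S(p)],[0,1,0],[-S(p),0,c(p)]])
def f(q):
    r=[]
    for c,p,u in m:
        o=np.array((130,170) if c is t else (240,95)); r+=list(proj(c,q[:3]+R(q[3],q[4] if len(q)>4 else -.611)@p)-(o+np.array(u)/3))
    return r
np.set_printoptions(precision=3,suppress=True)
for q in([528,301,135,0,-.6],[528,301,135,0]):
    o=least_squares(f,q,loss='soft_l1');print(o.x,np.degrees(o.x[3:]));print(np.reshape(f(o.x),(-1,2)).T)
E
```

```text
[530.339 294.975 137.847  -0.074  -0.549] [ -4.267 -31.438]
[[ 0.01  -0.548 -0.069 -1.061 -0.281 -0.334  0.056  0.104 -1.672 -1.269
  -0.699 -1.142  0.582]
 [-1.233 -0.259 -1.235  0.75  -0.722 -0.822  0.532  0.487 -0.238 -0.138
  -0.931  1.382  1.958]]
[529.751 294.848 137.652  -0.088] [-5.06]
[[-0.019 -0.637 -0.137 -1.155 -0.109 -0.159  0.163  0.143 -2.234 -2.153
  -0.444 -1.065  1.026]
 [-0.429  0.777  0.049  2.271 -1.305 -1.181 -0.835 -0.773 -0.049 -0.594
  -1.125  1.086  2.367]]
```

The crop confirms it: the copper-faced steel head hangs on the blue cheeks, at crop pixels (210,115) in the scene and (540,90) in the top view. The handle is sunk in the channel, so I'll lift it by the head.

```bash
cat > go.py <<'E'
import sys
from h import *
# python3 go.py x y z yaw : shift in tool axes from measured pose
o=get_obs();r=o['tcp_rot'];w=r[2]
g=np.array([float(a) for a in sys.argv[1:5]])
d=g[:3]-o['tool_pos'];c,s=np.cos(w),np.sin(w)
print('t %.2f'%o['time'],'pos',o['tool_pos'].round(1),'rot',np.round(r,3),'F',o['contact_force'].round(1),'w %.1f f %.1f'%(o['grip_width'],o['finger_force']))
print('tx %.1f ty %.1f tz %.1f mm spin %.3f'%(c*d[0]+s*d[1],s*d[0]-c*d[1],-d[2],-((g[3]-w+np.pi)%(2*np.pi)-np.pi)))
E
python3 -m inch '[[0.39,-0.239,0,0.4,1],[0.39,-0.239,0,0.4,1],[0.39,-0.239,0,0.4,1],[0.39,-0.239,0,0.4,1],[0.39,-0.239,0,0.4,1],[0.39,-0.239,0,0.4,1],[0.39,-0.239,0,0.4,1],[0.39,-0.239,0,0.4,1]]'; python3 go.py 527 296 380 -0.085
```

```text
time: 2.17
tool_pos: [375.5, -248.8, 405.0]
tcp_rot: [3.141, -0.001, -0.084]
contact_force: [0.8, -0.4, -0.3]
grip_width: 92.0
finger_force: 0.0
t 2.17 pos [ 375.5 -248.8  405. ] rot [ 3.141e+00 -1.000e-03 -8.400e-02] F [ 0.8 -0.4 -0.3] w 92.0 f 0.0
tx 105.5 ty -555.6 tz 25.0 mm spin 0.001
```

```bash
python3 -m inch '[[0.105,-0.555,0,0,1],[0.105,-0.555,0,0,1],[0.105,-0.555,0,0,1],[0.105,-0.555,0,0,1],[0.105,-0.555,0,0,1],[0.105,-0.555,0,0,1],[0.105,-0.555,0,0,1],[0.105,-0.555,0,0,1]]' >/dev/null; python3 go.py 527 296 380 -0.085
```

```text
t 2.83 pos [463.6  72.8 405. ] rot [ 3.141e+00 -1.000e-03 -8.300e-02] F [ 0.6 -0.6  0.5] w 91.7 f 0.0
tx 44.6 ty -227.7 tz 25.0 mm spin 0.002
```

```bash
python3 -m inch '[[0.044,-0.232,0,0,1],[0.044,-0.232,0,0,1],[0.044,-0.232,0,0,1],[0.044,-0.232,0,0,1],[0.044,-0.232,0,0,1],[0.044,-0.232,0,0,1],[0.044,-0.232,0,0,1],[0.044,-0.232,0,0,1]]' >/dev/null; python3 go.py 527 296 306 -0.085
```

```text
t 3.50 pos [526.6 299.5 403.9] rot [ 3.141e+00  1.000e-03 -8.100e-02] F [ 0.4 -0.5 -0.2] w 91.8 f 0.0
tx 0.7 ty 3.5 tz 97.9 mm spin 0.004
```

```bash
python3 -m inch '[[0.001,0.003,0.03,0,1],[0.001,0.003,0.06,0,1],[0.001,0.003,0.08,0,1],[0.001,0.003,0.09,0,1],[0.001,0.003,0.098,0,1],[0.001,0.003,0.098,0,1],[0.001,0.003,0.098,0,1]]' >/dev/null; python3 go.py 527 296 306 -0.085
python3 - <<'E'
from meas import *
s=capture('scene');t=capture('top')
save(np.hstack([cv2.resize(s['color'][75:195,230:363],(399,360),interpolation=cv2.INTER_CUBIC),cv2.resize(t['color'][150:270,110:243],(399,360),interpolation=cv2.INTER_CUBIC)]),'g1.png')
E
```

```text
t 4.08 pos [527.8 294.7 307.7] rot [-3.141e+00 -1.000e-03 -8.400e-02] F [ 0.1  0.3 -0.2] w 91.8 f 0.0
tx -0.9 ty -1.2 tz 1.7 mm spin 0.001
```

View pics/g1.png

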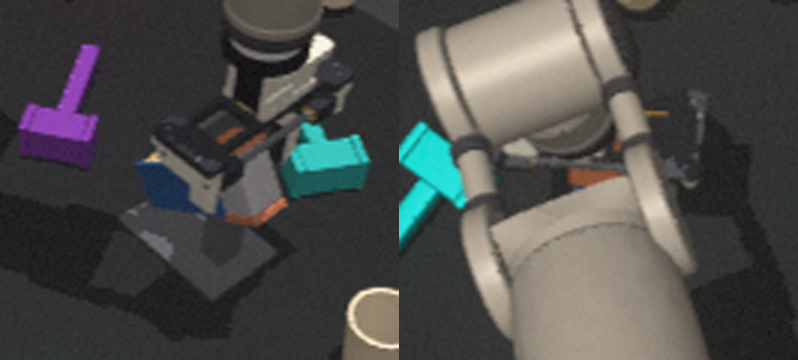

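The fingers straddle the copper head: near finger at (205,180) and head at (250,190) in the crop. Closing now.

```bash
python3 -m inch '[[0,0,0,0,0],[0,0,0,0,0],[0,0,0,0,0],[0,0,0,0,0],[0,0,0,0,0],[0,0,0,0,0],[0,0,0,0,0],[0,0,0,0,0]]'
```

```text
time: 4.85
tool_pos: [527.5, 295.3, 306.7]
tcp_rot: [-3.141, -0.0, -0.083]
contact_force: [0.7, 3.7, -1.9]
grip_width: 42.9
finger_force: 21.9
```

```bash
python3 -m inch '[[0,0,-0.005,0,0],[0,0,-0.015,0,0],[0,0,-0.03,0,0],[0,0,-0.05,0,0],[0,0,-0.075,0,0],[0,0,-0.1,0,0],[0,0,-0.13,0,0],[0,0,-0.13,0,0]]'; python3 - <<'E'
from meas import *
s=capture('scene');t=capture('top')
save(np.hstack([cv2.resize(s['color'][25:195,230:430],(400,340),interpolation=cv2.INTER_CUBIC),cv2.resize(t['color'][130:300,60:260],(400,340),interpolation=cv2.INTER_CUBIC)]),'g2.png')
E
```

```text
time: 5.52
tool_pos: [527.7, 295.2, 443.7]
tcp_rot: [-3.137, -0.01, -0.083]
contact_force: [1.5, 1.4, -2.2]
grip_width: 42.0
finger_force: 29.9
```

View pics/g2.png

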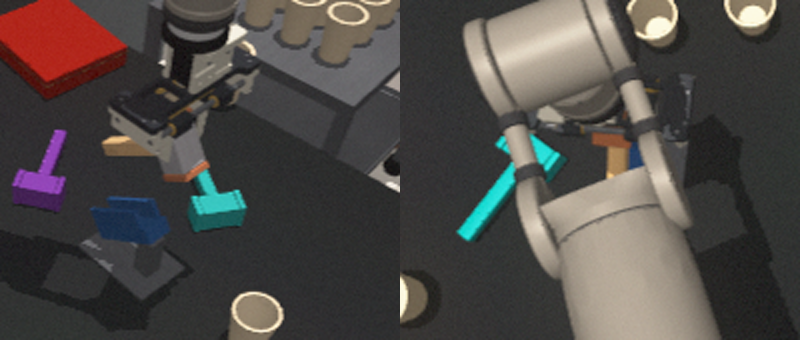

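Lifted: the empty blue cheeks show at crop (130,215). The handle still slopes in the grip, at (130,145). Moving to the pad.

```bash
python3 go.py 595 -24 300 -0.083; python3 -m inch '[[0.094,0.312,0,0,0],[0.094,0.312,0,0,0],[0.094,0.312,0,0,0],[0.094,0.312,0,0,0],[0.094,0.312,0.03,0,0],[0.094,0.312,0.06,0,0],[0.094,0.312,0.09,0,0],[0.094,0.312,0.12,0,0]]';python3 go.py 595 -24 270 -0.083
```

```text
t 5.62 pos [527.3 295.  437.6] rot [-3.141e+00 -2.000e-03 -8.300e-02] F [ 0.1  0.  -5.5] w 42.4 f 29.9
tx 94.0 ty 312.3 tz 137.6 mm spin -0.000
time: 6.28
tool_pos: [590.3, -3.1, 350.5]
tcp_rot: [3.141, -0.002, -0.085]
contact_force: [1.5, -0.2, -4.4]
grip_width: 42.7
finger_force: 29.9
t 6.28 pos [590.3  -3.1 350.5] rot [ 3.141e+00 -2.000e-03 -8.500e-02] F [ 1.5 -0.2 -4.4] w 42.7 f 29.9
tx 6.5 ty 20.4 tz 80.5 mm spin -0.002
```

```bash
python3 -m inch '[[0,0,0,0,0],[0,0,0,0,0],[0,0,0,0,0]]' >/dev/null;python3 go.py 595 -24 270 -0.083
```

```text
t 6.53 pos [5.901e+02 2.000e-01 3.506e+02] rot [-3.141e+00  2.000e-03 -8.400e-02] F [ 0.3 -1.2 -3.8] w 42.3 f 29.9
tx 6.9 ty 23.7 tz 80.6 mm spin -0.001
```

```bash
python3 -m inch '[[0.007,0.024,0.02,0,0],[0.007,0.024,0.045,0,0],[0.007,0.024,0.065,0,0],[0.007,0.024,0.08,0,0],[0.007,0.024,0.08,0,0]]';python3 -m inch '[[0,0,0.01,0,0],[0,0,0.02,0,0],[0,0,0.025,0,0],[0,0,0.03,0,0],[0,0,0.035,0,0],[0,0,0.035,0,0]]';python3 go.py 595 -24 221 -0.083
python3 - <<'E'
from meas import *
s=capture('scene')
save(cv2.resize(s['color'][125:295,170:370],(800,680),interpolation=cv2.INTER_CUBIC)[:600],'p1.png')
E
```

```text
time: 6.95
tool_pos: [594.4, -23.0, 269.3]
tcp_rot: [-3.141, 0.004, -0.081]
contact_force: [-0.5, 0.3, -4.9]
grip_width: 42.1
finger_force: 29.9
time: 7.45
tool_pos: [595.1, -24.5, 235.9]
tcp_rot: [3.142, 0.001, -0.083]
contact_force: [0.9, -0.1, -1.8]
grip_width: 42.7
finger_force: 29.8
t 7.45 pos [595.1 -24.5 235.9] rot [ 3.142e+00  1.000e-03 -8.300e-02] F [ 0.9 -0.1 -1.8] w 42.7 f 29.8
tx -0.1 ty -0.5 tz 14.9 mm spin -0.000
```

View pics/p1.png

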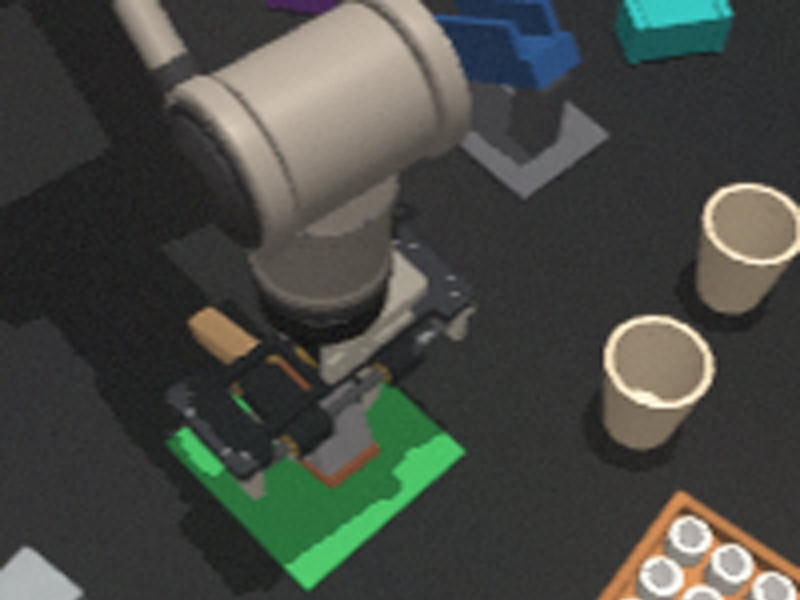

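The head is over the pad, copper edge at about (340,470), with the handle tip touching the bench at about (210,330) and the mallet rotating upright. Continuing gently.

```bash
python3 -m inch '[[0,0,0.004,0,0],[0,0,0.008,0,0],[0,0,0.011,0,0],[0,0,0.011,0,0]]';python3 -m inch '[[0,0,0.003,0,0],[0,0,0.003,0,0]]';python3 -m inch '[[0,0,0.003,0,0],[0,0,0.003,0,0]]'
```

```text
time: 7.83
tool_pos: [594.9, -24.6, 224.7]
tcp_rot: [-3.142, 0.002, -0.083]
contact_force: [1.5, 0.1, -2.4]
grip_width: 42.6
finger_force: 30.0
time: 8.0
tool_pos: [595.0, -24.5, 222.0]
tcp_rot: [3.142, 0.001, -0.083]
contact_force: [1.9, -0.9, -0.7]
grip_width: 42.3
finger_force: 30.0
time: 8.17
tool_pos: [595.7, -24.5, 220.9]
tcp_rot: [3.141, -0.003, -0.083]
contact_force: [-0.7, 0.9, 6.1]
grip_width: 42.2
finger_force: 30.0
```

```bash
python3 -m inch '[[0,0,-0.001,0,0.5],[0,0,-0.001,0,0.6],[0,0,-0.001,0,0.8],[0,0,-0.001,0,1],[0,0,-0.001,0,1],[0,0,-0.001,0,1],[0,0,-0.001,0,1],[0,0,-0.001,0,1]]';python3 -m inch '[[0,0,-0.01,0,1],[0,0,-0.04,0,1],[0,0,-0.08,0,1],[0,0,-0.12,0,1],[-0.1,0,-0.16,0,1],[-0.15,0,-0.16,0,1],[-0.16,0,-0.16,0,1],[-0.16,0,-0.16,0,1]]'
python3 - <<'E'
from meas import *
s=capture('scene');t=capture('top')
save(np.hstack([cv2.resize(s['color'][175:305,180:313],(400,390),interpolation=cv2.INTER_CUBIC),cv2.resize(t['color'][125:255,230:363],(400,390),interpolation=cv2.INTER_CUBIC)]),'p2.png')
np.savez('pics/c2.npz',si=s['color'],ti=t['color'],sp=s['pose'],tp=t['pose'],K=s['intrinsics'],Kt=t['intrinsics'])
np.set_printoptions(precision=1,suppress=True)
for n in('mallet','mallet_grip'):
  A=tip_of(s,n);B=tip_of(t,n)
  for i in A:
    for j in B:
      x,r=tri([ray(s,i['centre']),ray(t,j['centre'])])
      if max(r)<12 and abs(x[1]+24)<80: print(n,i['centre'],j['centre'],x,r)
E
```

```text
time: 8.83
tool_pos: [595.2, -24.5, 220.5]
tcp_rot: [3.142, 0.0, -0.083]
contact_force: [0.1, -0.3, 0.3]
grip_width: 87.8
finger_force: 0.0
time: 9.5
tool_pos: [433.6, -10.9, 381.6]
tcp_rot: [3.141, -0.001, -0.083]
contact_force: [0.3, 0.0, 1.6]
grip_width: 91.6
finger_force: 0.0
mallet [254.3, 234.8] [294.6, 181.1] [599.7 -18.4  30. ] [np.float64(0.9402953150282229), np.float64(0.9402953150282424)]
mallet_grip [238.4, 216.9] [296.1, 201.5] [537.3 -18.7  53.2] [np.float64(2.608392779282257), np.float64(2.6083927792822594)]
```

View pics/p2.png

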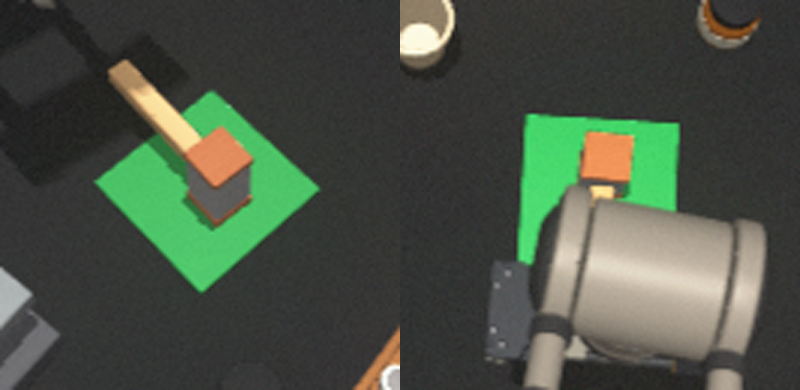

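The mallet stands flat on its face on the pad: copper top at crop (220,157) in the scene and (607,157) in the top view, handle level towards the robot. Locating it for the regrasp.

```bash
python3 - <<'E'
from meas import *
z=np.load('pics/c2.npz');s=dict(pose=z['sp'],intrinsics=z['K']);t=dict(pose=z['tp'],intrinsics=z['Kt'])
k=133/400;S=lambda u,v:(180+u*k,175+v/3);T=lambda u,v:(230+(u-400)*k,125+v/3)
print(tri([ray(s,S(220,157)),ray(t,T(607,157))]))
print(atz(s,S(220,157),90),atz(t,T(607,157),90))
for p in [(187,157),(220,128),(252,158),(222,184)]: print(atz(s,S(*p),90))
for p in [(583,133),(633,135),(631,180),(582,180)]: print('t',atz(t,T(*p),90))
e=[atz(s,S(*p),59) for p in [(109,73),(129,62)]]; print('handle end top',e)
e=[atz(s,S(*p),59) for p in [(190,153)]]; print('handle front',e)
E
python3 go.py 537 -20 207 -0.083
```

```text
(array([600.2, -24.9,  82. ]), [np.float64(2.417034126826362), np.float64(2.417034126826415)])
[604.6 -25.9  90. ] [596.9 -26.   90. ]
[584.  -45.5  90. ]
[584.7  -5.3  90. ]
[625.2  -7.7  90. ]
[623.7 -43.3  90. ]
t [619.4  -4.3  90. ]
t [617.6 -50.1  90. ]
t [575.4 -47.6  90. ]
t [575.3  -3.   90. ]
handle end top [array([455.5, -21.8,  59. ]), array([460.1,  -0.3,  59. ])]
handle front [array([570.7, -29.8,  59. ])]
t 9.80 pos [436.6 -11.4 381.2] rot [ 3.141e+00 -2.000e-03 -8.300e-02] F [-0.2 -0.3 -0.3] w 92.0 f 0.0
tx 100.7 ty 0.2 tz 174.2 mm spin -0.000
```

```bash
python3 -m inch '[[0.04,0,0,0.01,1],[0.08,0,0.03,0.01,1],[0.103,0,0.07,0.01,1],[0.103,0,0.11,0.01,1],[0.103,0,0.14,0.01,1],[0.103,0,0.16,0.01,1],[0.103,0,0.171,0.01,1],[0.103,0,0.171,0.01,1]]';python3 -m inch '[[0,0,0,0,0],[0,0,0,0,0],[0,0,0,0,0],[0,0,0,0,0],[0,0,0,0,0],[0,0,0,0,0],[0,0,0,0,0],[0,0,0,0,0]]'
```

```text
time: 10.47
tool_pos: [538.5, -19.8, 206.5]
tcp_rot: [-3.141, 0.005, -0.093]
contact_force: [-0.6, -0.2, 1.5]
grip_width: 91.4
finger_force: 0.0
time: 11.13
tool_pos: [538.4, -19.8, 209.8]
tcp_rot: [3.141, -0.0, -0.093]
contact_force: [-0.5, -0.8, 0.6]
grip_width: 42.6
finger_force: 0.0
```

```bash
python3 -m inch '[[0,0,0,0,0],[0,0,0,0,0],[0,0,0,0,0]]'
```

```text
time: 11.38
tool_pos: [538.3, -19.8, 209.5]
tcp_rot: [3.142, 0.0, -0.093]
contact_force: [-0.5, 1.7, 0.1]
grip_width: 23.2
finger_force: 0.5
```

```bash
python3 -m inch '[[0,0,0,0,0],[0,0,0,0,0],[0,0,0,0,0]]';python3 -m inch '[[0,0,-0.01,0,0],[0,0,-0.03,0,0],[0,0,-0.06,0,0],[0,0,-0.1,0,0],[0,0,-0.14,0,0],[0,0,-0.18,0,0],[0,0,-0.18,0,0],[0,0,-0.18,0,0]]'; python3 - <<'E'
from meas import *
s=capture('scene')
save(cv2.resize(s['color'][100:280,150:350],(667,600),interpolation=cv2.INTER_CUBIC),'l1.png')
E
```

```text
time: 11.63
tool_pos: [538.3, -19.7, 209.5]
tcp_rot: [-3.142, 0.0, -0.093]
contact_force: [-0.6, 0.7, -0.4]
grip_width: 22.0
finger_force: 30.0
time: 12.3
tool_pos: [538.2, -19.8, 391.9]
tcp_rot: [3.141, -0.004, -0.093]
contact_force: [-0.1, -0.8, -5.1]
grip_width: 21.5
finger_force: 30.0
```

View pics/l1.png

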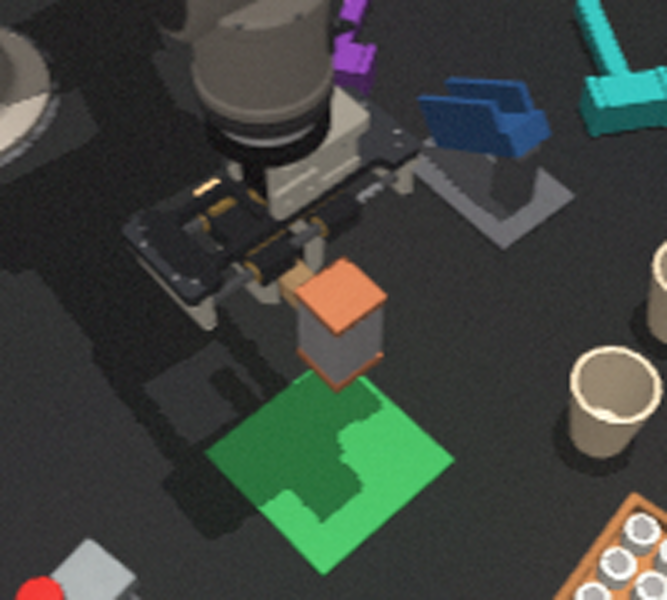

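The mallet is held level: copper top at (342,295) and bottom edge at (340,380), clear of the pad. Moving over the pin.

```bash
python3 go.py 498.5 -272.5 392 -0.093; python3 -m inch '[[-0.016,0.256,0,0,0],[-0.016,0.256,0,0,0],[-0.016,0.256,0,0,0],[-0.016,0.256,0,0,0],[-0.016,0.256,0,0,0],[-0.016,0.256,0,0,0],[-0.016,0.256,0,0,0],[-0.016,0.256,0,0,0]]';python3 go.py 498.5 -272.5 392 -0.093
```

```text
t 12.35 pos [537.8 -19.7 389.5] rot [ 3.141e+00  1.000e-03 -9.300e-02] F [-0.2 -0.9 -5.2] w 21.9 f 30.0
tx -15.6 ty 255.3 tz -2.5 mm spin -0.000
time: 13.02
tool_pos: [497.4, -276.0, 386.5]
tcp_rot: [-3.139, 0.005, -0.098]
contact_force: [0.1, 1.1, -4.9]
grip_width: 21.7
finger_force: 30.0
t 13.02 pos [ 497.4 -276.   386.5] rot [-3.139  0.005 -0.098] F [ 0.1  1.1 -4.9] w 21.7 f 30.0
tx 0.8 ty -3.6 tz -5.5 mm spin -0.005
```

```bash
python3 -m inch '[[0,0,0,0,0],[0,0,0,0,0]]' >/dev/null; python3 go.py 498.5 -272.5 392 -0.093; python3 - <<'E'
from meas import *
s=capture('scene');t=capture('top')
save(np.hstack([cv2.resize(s['color'][205:335,100:233],(400,390),interpolation=cv2.INTER_CUBIC),cv2.resize(t['color'][125:255,330:463],(400,390),interpolation=cv2.INTER_CUBIC)]),'k1.png')
np.set_printoptions(precision=1,suppress=True)
A=tip_of(s,'mallet');B=tip_of(t,'mallet')
for i in A:
    for j in B:
      x,r=tri([ray(s,i['centre']),ray(t,j['centre'])])
      if max(r)<12 and x[1]<-150: print(i['centre'],j['centre'],x,r)
E
```

```text
t 13.18 pos [ 498.6 -272.1  388. ] rot [-3.139e+00  3.000e-03 -9.200e-02] F [-0.2  0.1 -5. ] w 21.7 f 30.0
tx -0.1 ty 0.4 tz -4.0 mm spin 0.001
[149.9, 264.4] [403.8, 182.8] [ 556.  -278.5  209.3] [np.float64(2.322010994215863), np.float64(2.322010994215813)]
[163.3, 275.8] [403.8, 182.8] [ 570.1 -281.   168.1] [np.float64(9.313182278655013), np.float64(9.31318227865498)]
[137.9, 239.8] [403.8, 182.8] [ 538.3 -263.   279.5] [np.float64(9.52601060644724), np.float64(9.526010606447143)]
```

View pics/k1.png

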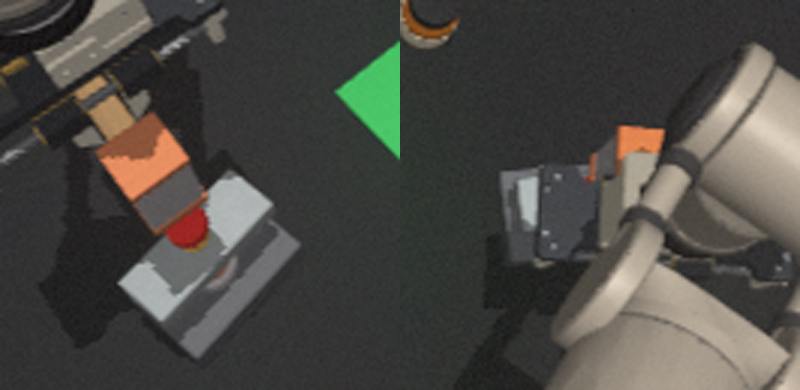

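Aligned: the head is directly above the red pin, which shows at crop (187,230) under the copper edge. Striking.

```bash
python3 -m inch '[[0,0,0.04,0,0],[0,0,0.081,0,0],[0,0,0.081,0,0]]'; python3 -c "
from h import *
s=capture('scene');save(s['color'],'hit_full.png')"; python3 -m inch '[[0,0,-0.04,0,0],[0,0,-0.08,0,0],[0,0,-0.1,0,0],[0,0,-0.1,0,0]]'
```

```text
time: 13.63
tool_pos: [497.2, -271.7, 303.4]
tcp_rot: [-3.138, 0.009, -0.092]
contact_force: [-8.8, 2.6, 4.9]
grip_width: 21.9
finger_force: 30.7
time: 14.02
tool_pos: [499.5, -272.8, 415.4]
tcp_rot: [3.136, -0.011, -0.092]
contact_force: [0.5, -1.0, -4.7]
grip_width: 22.3
finger_force: 30.0
```

```bash
python3 - <<'E'
from meas import *
hit=cv2.cvtColor(cv2.imread('pics/hit_full.png'),cv2.COLOR_BGR2RGB)
up=np.load('pics/c.npz')['si'];s=capture('scene')
for n,im in(('up',up),('hit',hit),('now',s['color'])):
    m=mask(dict(color=im),lambda h,S,v:((h<6)|(h>174))&(S>170)&(v>60)); yy,xx=np.mgrid[:384,:512]; m&=np.hypot(xx-162,yy-280)<22
    print(n,m.sum(),[(c,int(yy[:,c][m[:,c]].max())) for c in range(154,170,2) if m[:,c].any()])
    o=mask(dict(color=im),lambda h,S,v:(h>6)&(h<18)&(S>120)&(v>60)); o&=(np.abs(xx-160)<60)&(np.abs(yy-250)<60)
    if o.sum(): print('  copper bbox',xx[o].min(),xx[o].max(),yy[o].min(),yy[o].max())
for z in(130,118,110,98): print(z,proj(s,np.array([559.3,-278.3,z])).round(1),'front edge',proj(s,np.array([559.3+11,-278.3-11,z])).round(1))
E
```

```text
up 157 [(156, 283), (158, 285), (160, 286), (162, 287), (164, 286), (166, 285), (168, 282)]
  copper bbox 163 168 283 287
hit 0 []
  copper bbox 118 174 244 293
now 157 [(156, 283), (158, 285), (160, 286), (162, 287), (164, 286), (166, 285), (168, 282)]
  copper bbox 105 168 226 287
130 [160.7 278.7] front edge [159.8 285.5]
118 [161.9 280.5] front edge [161.1 287.3]
110 [162.7 281.8] front edge [161.8 288.4]
98 [163.8 283.5] front edge [163.  290.1]
```

```bash
python3 - <<'E'
from meas import *
s=capture('scene');save(s['color'],'now_full.png')
hit=cv2.cvtColor(cv2.imread('pics/hit_full.png'),cv2.COLOR_BGR2RGB)
save(np.hstack([cv2.resize(i[r:r+100,105:185],(400,500),interpolation=cv2.INTER_CUBIC) for i,r in((hit,220),(s['color'],210))]),'hit.png')
E
```

```text
(no output)
```

View pics/hit.png

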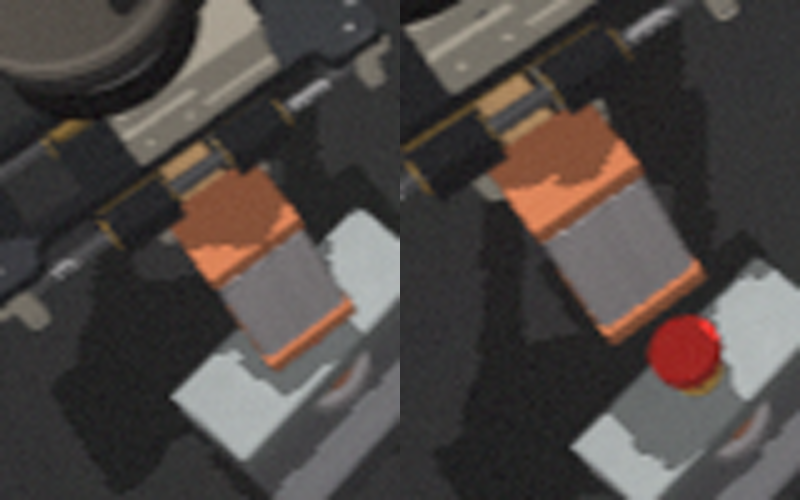

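```bash
cat > fit.py <<'E'
from meas import *
z=np.load('pics/c.npz');s=dict(pose=z['sp'],intrinsics=z['K'])
def R(y,p):
    c,S=np.cos,np.sin
    return np.array([[c(y),-S(y),0],[S(y),c(y),0],[0,0,1]])@np.array([[c(p),0,S(p)],[0,1,0],[-S(p),0,c(p)]])
co=[(22,-22,42),(22,22,42),(22,-22,-42),(22,22,-42)]
def go(uv,tcp,yaw=-.093):
    g=np.array(tcp)-[0,0,159]
    # q: pitch, shift of the handle in grip along x and z (mallet frame, from -60,-3)
    def pose(q): 
        return g+R(yaw,q[0])@np.array([61.5+q[1],0,-3+q[2]])
    f=lambda q:np.concatenate([[(proj(s,pose(q)+R(yaw,q[0])@np.array(p))-u) for p,u in zip(co,uv)]]).ravel().tolist()+[q[1]/4,q[2]/4]
    o=least_squares(f,[0,0,0]);h=pose(o.x);print('pitch deg %.1f'%np.degrees(o.x[0]),'dx,dz',o.x[1:],'head',h,'rms',np.sqrt(np.mean(np.square(o.fun))))
    print('  face bottom centre z',(h+R(yaw,o.x[0])@[0,0,-42])[2],'corner zs',[(h+R(yaw,o.x[0])@[k,0,-42])[2] for k in(-22,22)])
E
python3 - <<'E'
from fit import *
A=lambda L,r:[np.array([105,r])+np.array(p)/5 for p in L]
go(A([(222,285),(302,225),(275,368),(353,310)],220),(497.2,-271.7,303.4))
go(A([(145,240),(240,170),(215,340),(305,270)],210),get_obs()['tool_pos'])
E
python3 go.py 538 -20 392 -0.093
```

```text
pitch deg -6.8 dx,dz [-4.6  2.2] head [ 553.6 -277.   150.4] rms 0.8143489840229619
  face bottom centre z 108.67138541765172 corner zs [np.float64(106.0507467995887), np.float64(111.29202403571475)]
pitch deg -6.4 dx,dz [-4.8  2.4] head [ 554.8 -277.7  256.1] rms 0.6730409210676838
  face bottom centre z 214.40619536336163 corner zs [np.float64(211.94559853609496), np.float64(216.86679219062827)]
t 14.12 pos [ 498.6 -272.5  409.3] rot [ 3.141e+00 -1.000e-03 -9.200e-02] F [ 0.1 -0.4 -5.4] w 21.6 f 30.0
tx 15.9 ty -255.1 tz 17.3 mm spin 0.001
```

The pin has sprung back: red button at (685,350) in the right half. At the hit the face measured about 109 to 110 mm high, which is home, and the mallet turned about 6.5° in the grip. I'll park it on the pad and use the touch height as a precise check on how deep the blow went.

```bash
python3 -m inch '[[0.016,-0.255,0,0,0],[0.016,-0.255,0,0,0],[0.016,-0.255,0,0,0],[0.016,-0.255,0,0,0],[0.016,-0.255,0,0,0],[0.016,-0.255,0,0,0],[0.016,-0.255,0,0,0],[0.016,-0.255,0,0,0]]'>/dev/null; python3 -m inch '[[0,0,0.04,0,0],[0,0,0.08,0,0],[0,0,0.12,0,0],[0,0,0.15,0,0],[0,0,0.17,0,0],[0,0,0.185,0,0],[0,0,0.185,0,0],[0,0,0.185,0,0]]';python3 go.py 538 -20 203 -0.093
```

```text
time: 15.45
tool_pos: [537.7, -21.7, 222.2]
tcp_rot: [-3.142, 0.004, -0.094]
contact_force: [0.4, 0.5, -3.6]
grip_width: 21.9
finger_force: 30.0
t 15.45 pos [537.7 -21.7 222.2] rot [-3.142  0.004 -0.094] F [ 0.4  0.5 -3.6] w 21.9 f 30.0
tx 0.1 ty -1.7 tz 19.2 mm spin -0.001
```

```bash
python3 -m inch '[[0,0,0.003,0,0],[0,0,0.006,0,0],[0,0,0.009,0,0],[0,0,0.012,0,0],[0,0,0.014,0,0],[0,0,0.014,0,0]]'; for i in 1 2 3 4 5 6; do echo; done; python3 -m inch '[[0,0,0.001,0,0],[0,0,0.001,0,0]]'|sed -n '2p;4p';python3 -m inch '[[0,0,0.001,0,0],[0,0,0.001,0,0]]'|sed -n '2p;4p';python3 -m inch '[[0,0,0.001,0,0],[0,0,0.001,0,0]]'|sed -n '2p;4p'
```

```text
time: 15.95
tool_pos: [538.2, -20.7, 209.3]
tcp_rot: [3.142, 0.0, -0.093]
contact_force: [0.3, 0.6, -3.8]
grip_width: 21.8
finger_force: 30.0






tool_pos: [538.3, -20.7, 208.5]
contact_force: [0.4, 0.3, -4.3]
tool_pos: [538.3, -20.8, 207.5]
contact_force: [0.1, -0.4, -4.7]
tool_pos: [538.3, -20.8, 206.4]
contact_force: [0.5, -1.3, -4.5]
```

```bash
for i in 1; do :; done; python3 -m inch '[[0,0,0.001,0,0],[0,0,0.001,0,0]]'|sed -n '2p;4p';python3 -m inch '[[0,0,0.001,0,0],[0,0,0.001,0,0]]'|sed -n '2p;4p';python3 -m inch '[[0,0,0.001,0,0],[0,0,0.001,0,0]]'|sed -n '2p;4p';python3 -m inch '[[0,0,0.001,0,0],[0,0,0.001,0,0]]'|sed -n '2p;4p'
```

```text
tool_pos: [538.2, -20.8, 205.4]
contact_force: [0.2, 0.7, -5.2]
tool_pos: [538.2, -20.8, 204.4]
contact_force: [-1.0, -0.1, -4.5]
tool_pos: [538.2, -20.8, 203.4]
contact_force: [-1.1, -0.6, -5.1]
tool_pos: [538.3, -20.8, 202.4]
contact_force: [-1.0, 0.0, -4.7]
```

```bash
python3 -m inch '[[0,0,0.001,0,0],[0,0,0.001,0,0]]'|sed -n '2p;4p';python3 -m inch '[[0,0,0.001,0,0],[0,0,0.001,0,0]]'|sed -n '2p;4p';python3 -m inch '[[0,0,0.001,0,0],[0,0,0.001,0,0]]'|sed -n '2p;4p'
```

```text
tool_pos: [538.3, -20.8, 201.9]
contact_force: [-1.2, 0.0, 0.0]
tool_pos: [538.2, -20.8, 201.5]
contact_force: [-5.4, 0.5, 6.6]
tool_pos: [537.9, -20.7, 201.0]
contact_force: [-8.2, 0.6, 12.7]
```

Touch came at TCP 202. The face at the hit was therefore about 20.8 mm below the raised pin top, on its stop, so the pin was fully home. Releasing.

```bash
python3 -m inch '[[0,0,-0.002,0,0],[0,0,-0.002,0,0.3],[0,0,-0.002,0,0.5],[0,0,-0.002,0,0.8],[0,0,-0.002,0,1],[0,0,-0.002,0,1],[0,0,-0.002,0,1],[0,0,-0.002,0,1]]';python3 -m inch '[[0,0,-0.0,0,1],[0,0,-0.0,0,1],[0,0,-0.02,0,1],[0,0,-0.06,0,1],[0,0,-0.1,0,1],[0,0,-0.14,0,1],[-0.06,0,-0.18,0,1],[-0.1,0,-0.2,0,1]]';python3 -m inch '[[-0.02,0.1,0,0,1],[-0.02,0.1,0,0,1],[-0.02,0.1,0,0,1],[-0.02,0.1,0,0,1]]'
python3 - <<'E'
from meas import *
np.set_printoptions(precision=1,suppress=True)
s=capture('scene');t=capture('top')
yy,xx=np.mgrid[:384,:512]
for c,k in((s,'s'),(t,'t')):
    m=mask(c,lambda h,S,v:(h>5)&(h<18)&(S>140)&(v>120)); ref=proj(c,np.array([595,-25,90])); m&=np.hypot(xx-ref[0],yy-ref[1])<16
    m,ce,st=biggest(m,near=ref); ap=cv2.minAreaRect(np.argwhere(m)[:,::-1].astype(np.float32))
    print(k,'copper top',ce,st[4],'at z=90:',atz(c,ce,90),'corners',[atz(c,p,90)[:2].round(0).tolist() for p in cv2.boxPoints(ap)])
A=tip_of(s,'mallet');B=tip_of(t,'mallet')
for i in A:
    for j in B:
      x,r=tri([ray(s,i['centre']),ray(t,j['centre'])])
      if max(r)<8 and abs(x[1]+24)<60: print('mallet',x,r)
A=tip_of(s,'mallet_grip');B=tip_of(t,'mallet_grip')
for i in A:
    for j in B:
      x,r=tri([ray(s,i['centre']),ray(t,j['centre'])])
      if max(r)<8 and abs(x[1]+24)<60: print('grip',x,r)
old=np.load('pics/c.npz')['si']
d=np.abs(s['color'].astype(int)-old).sum(2)>90
print('changed px near crucibles/jar',[int(d[a:b,c:e].sum()) for a,b,c,e in((205,240,318,350),(170,205,342,374),(292,328,248,280))])
E
```

```text
time: 18.28
tool_pos: [538.3, -20.8, 201.5]
tcp_rot: [3.142, -0.0, -0.093]
contact_force: [0.0, -0.4, 0.3]
grip_width: 62.7
finger_force: 0.0
time: 18.95
tool_pos: [467.8, -14.3, 387.3]
tcp_rot: [3.141, -0.004, -0.093]
contact_force: [-0.7, -0.3, 1.4]
grip_width: 92.2
finger_force: 0.0
time: 19.28
tool_pos: [437.4, -114.6, 385.6]
tcp_rot: [3.14, -0.001, -0.097]
contact_force: [0.4, 0.1, -0.4]
grip_width: 91.8
finger_force: 0.0
s copper top [252.5 228.3] 243 at z=90: [605.5 -29.1  90. ] corners [[581.0, -47.0], [582.0, -3.0], [627.0, -10.0], [626.0, -53.0]]
t copper top [299.1 175.9] 242 at z=90: [600.9 -26.9  90. ] corners [[582.0, -3.0], [625.0, -7.0], [621.0, -51.0], [578.0, -46.0]]
mallet [600.2 -21.7  25.5] [np.float64(0.11681237679582022), np.float64(0.1168123767958031)]
grip [547.6 -18.   60.4] [np.float64(6.097509672584887), np.float64(6.0975096725850015)]
changed px near crucibles/jar [0, 0, 0]
```

```bash
python3 -m inch '[[0,0,0,0,1],[0,0,0,0,1],[0,0,0,0,1],[0,0,0,0,1],[0,0,0,0,1],[0,0,0,0,1]]' >/dev/null; python3 -c "
from plant import *
print(close_job())"
```

```text
the job is handed in; nothing more can be done
None
```

I handed the job in at about 20 s: the mallet was stood on the green pad, struck the pin and stands on its face on the pad again, with the crucibles and jar unmoved. The blow drove the pin home and it sprang back; the depth, about 20.8 mm against the 20 mm stop, is worked out from touch heights and a picture fit because the head hid the pin.

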